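# Open the tumbler's push-latched hood and prop it on its stay

## Task

The polishing barrel is done: press the front of the tumbler's shut hood inward until its spring catch lets go and it pops ajar, then raise the hood until its stay drops in, and let it down onto the stay so that it stands propped open by itself and the barrel can be lifted out one-handed. Leave the barrel lying on its rollers and the things around the machine where they are.

Things in the scene. Friction and masses are not known exactly. Their poses are not given: they have to be found in the camera images.
- tumbler: Barrel tumbler: grey sheet-metal machine fixed on the bench, 216 deep (x), 102 high in front, 168 at the back. In y it runs from -125 to +215 mm; beyond +125 is the closed motor end (switch, timer). Origin on the bench under the middle of the open bay, +x to its back, +y to the motor end, +z up. Its low front faces the robot roughly. Front wall top 102 mm up; the bay is shut by the hood.
- hood (a joint): Hood angle, rad. 0 shut and latched; pressed in: negative (stop -0.032, 6 mm at the front edge); 1.45 upper stop. Pressing its front part 4 to 6 mm in (about 5 N) frees the catch; a plunger then lifts it, following the finger back, to rest ajar at about 0.3. Raised past about 1.21 the stay drops in; let down, it then stands at about 1.13. Let go sooner, it falls back to ajar. 0.28 to 0.44 kg.
- hood_edge (a point): Middle of the hood's front (free) edge at mid-thickness; moves with it. Hood: flat panel, aluminium frame round a clear window, 196 from hinge line to this edge, 228 wide, 6 thick; shut it is flush with the walls and slopes up to the back by 0.338 rad; ajar, this edge is 58 mm higher. Hinged along its upper back edge, it opens upward. Nothing hangs under the middle of its front edge.
- hood_press (a point): Point on the hood's upper face, on the front frame bar (52 mm deep), 26 mm behind the front edge, in the middle of its width: a good place to press. Moves with the hood. The catch's striker hangs 21 mm below the hood, 18 mm behind its front edge, 85 mm from the middle toward the motor end.
- hood_hinge (a point): Point on the hood's hinge line, in the middle of its width; fixed to the machine, 85 mm behind the tumbler's origin, 165 mm above the bench. The hinge line runs along the tumbler's y.
- stay_foot (a point): Centre of the foot roller (10 mm across) of the stay, a flat steel strut 127 mm long hung under the hood at the side away from the motor end (111 mm from the middle). As the hood is raised the foot trails along a rail inside the side wall, and falls 6 mm behind the rail's step when the hood passes about 1.21 rad.
- stay_seat (a point): Where the centre of the stay's foot rests when the hood is propped: behind the step of the rail, inside the housing's side wall, 79 mm above the bench. Fixed to the machine.
- barrel: Black rubber tumbling barrel, 86 mm across, 130 mm long, 0.9 kg, lying along the tumbler's y on two rollers under the hood. Origin: its centre, 78 mm above the bench; top at 121 mm. Stays there.
- hammer: Hammer, 240 mm long, lying on the bench beside the machine, on the side away from the motor end. Bystander.
- jar: Glass jar with metal cap, 72 mm across, 85 mm high, on the bench beyond the motor end. Origin under its centre. Bystander.
- block: Plywood bench block, 100 x 100 x 19 mm, on the bench beyond the motor end, nearer the robot than the jar. Bystander.

How it is judged (in metres and radians):
On the way, in this order (a step that is already met when the one before it is completed fails the run):
1. the hood is pressed inward past its shut position (value of joint hood below -0.01 rad).
2. the freed hood has swung ajar (value of joint hood above 0.15 rad), for 0.2 s.
At the end, for the whole second after the job is handed in: The hood stands propped at 1.05 to 1.22 rad, at rest, with the foot of its stay within 6 mm of its seat behind the step; the barrel lies on its rollers within 20 mm of where it was; hammer, jar and block are within 40 mm of where they were, the jar upright (value of joint hood between 1.05 and 1.22 rad and distance between stay_foot and stay_seat below 0.006 m and velocity of joint hood between -0.05 and 0.05 rad/s and distance of barrel from where it was at the start of the episode below 0.02 m and distance of each of hammer, jar, block from where it was at the start of the episode below 0.04 m and angle between jar's own z axis and vertical below 0.3 rad); the robot touches nothing.
It fails at once if the barrel is knocked off its place on the rollers (distance of barrel from where it was at the start of the episode above 0.03 m).
It fails at once if a bystander is pushed away or tipped (distance of any of hammer, jar, block from where it was at the start of the episode above 0.06 m or angle between jar's own z axis and vertical above 0.5 rad).
It also fails if it takes over 54 s, if anything falls off the work surface, if the arm or the gripper's body presses on something with over 40 N, if the wrist force passes 120 N, or if a joint passes its speed limit or range.

## Robot

A 6-joint arm with a two-finger parallel gripper is mounted at the origin on the work surface. World frame = base frame: x ahead of the robot, y to its left, z up, the work surface at z = 0. Lengths are in mm, angles in rad, forces in N, time in s.
With the tool pointing down it reaches from about 275 to 825 mm from the base axis. Payload 5.2 kg.
Tool frame: the origin (TCP) lies between the finger pads; the fingertips stand ctrl.nose_length ahead of it and the grasp point (between the pads) is the TCP (ctrl.nose_length is the distance from the TCP to the fingertips, in mm); z points along the fingers, y is the line along which they close (so a half turn about z gives the same grasp; the last joint's range is limited). The gripper opens to 93 mm and grips with 3 to 60 N. Pads are 15 mm wide; open, the fingers measure 128 mm over their backs; the gripper's body (75 mm by 188 mm) begins 65 mm behind the grasp point.
Start: joints at [1.118, 0.259, 1.535, -0, 1.348, -0.203], TCP at [135.943, 532.94, 237.653] pointing down, gripper open.
Joint ranges: [-3.14, 3.14], [-0.91, 2.08], [0.19, 2.58], [-1.22, 4.36], [0.22, 2.71], [-3.12, 3.12]. Speed limits (rad/s): [2.57, 2.57, 3.14, 3.14, 3.14, 3.14].

## Interface

Orientations are given as [roll, pitch, yaw] about the fixed x, y, z axes, in that order (R = Rz(yaw) Ry(pitch) Rx(roll)).
In Python, from bench import ctrl gives the robot as it stands. Calls block until the motion is done:
- ctrl.move_to(position, orientation): joint-space move of the TCP to a pose.
- ctrl.line_to(position, max_speed=150, attitude=None): straight line of the TCP; attitude=None keeps the orientation; max_speed is the mean speed in mm/s.
- ctrl.move_joints(angles): joint-space move.
- ctrl.grip(opening, effort=None): finger opening in mm; effort is the grip in N (None keeps the last); returns when the fingers have stopped.
- ctrl.sleep(seconds).
- ctrl.inverse_kinematics(position, orientation): joint angles nearest the present ones, or None.
- ctrl.sense(): the state.
- ctrl.read_camera(name): name is "scene" or "top" or "wrist"; returns the picture (480x640x3 uint8, red, green, blue); there is no depth.
- ctrl.calibration(name): a dict with "intrinsics" (3x3 intrinsics, pixels), "rvec" (rotation vector, rad) and "tvec" (3), from world to camera coordinates, as OpenCV has them. Camera axes: x right, y down, z forward; pixel columns grow to the right and rows downward; lengths in mm; the calibration is good to about 2 mm. The wrist camera is an equidistant fisheye: a pixel r from the principal point sees the ray r / f radians off the axis. A picture is of the moment at which its call begins: read the wrist's pose just before it. calibration takes no time and is no camera call; for the wrist camera it gives the pose at the moment of the call.
A pose or a line that the arm cannot do raises ctrl.PlanningError and nothing moves.
- ctrl.finish_job(): hands the job in; it is judged then, once.
The state is a dict: "time_s": time; "q": joint angles; "qvel": joint speeds; "joint_torque": joint torques, N m; "tool_pos": TCP position; "orientation": TCP orientation; "contact_force": force on the tool from outside, world axes, zero at the start; "wrist_torque": the same for the moment, N m; "width": finger opening in mm; "grasp_force": force on a finger pad.
Only numpy, scipy, OpenCV 4.12 (cv2) and the standard library are available. Lean on these libraries where they do the work, as an engineer would, in place of code of your own. Each camera call takes 0.05 s, during which the arm holds its last target. There are 200 camera calls.

## Working session

There is one attempt and no reset: what is moved stays moved. The work goes in short steps, each a Python script; the robot and the scene stay as the last script left them, time stands still between calls to the robot, and variables do not carry over. Pictures are saved under pics/ and viewed, at most 10 in all, crops included, and the job is handed in when it is done.

```bash
mkdir -p pics; ls
python3 - <<'E'
from bench import ctrl
import cv2,numpy as np
for n in("top","scene"):
    cv2.imwrite(f"pics/{n}0.png",ctrl.read_camera(n)[:,:,::-1])
    c=ctrl.calibration(n);R=cv2.Rodrigues(np.array(c["rvec"],float))[0]
    print(n,c["intrinsics"],-R.T@np.array(c["tvec"]).ravel())
print(ctrl.sense(),ctrl.nose_length)
E
```

```text
pics
top [[593.46399824   0.         317.61411635]
 [  0.         593.46399824 245.44921123]
 [  0.           0.           1.        ]] [ 508.68398889   38.4011202  1380.81548898]
scene [[587.7430184    0.         320.42959333]
 [  0.         587.7430184  230.18608287]
 [  0.           0.           1.        ]] [1272.3261024   592.78660399 1262.01195121]
{'time_s': 0.1, 'q': array([ 1.11822054e+00,  2.59248743e-01,  1.53591974e+00,  6.16560071e-06,
        1.34800542e+00, -2.02758128e-01]), 'qvel': array([-1.14915870e-03, -3.55850036e-05, -1.93293858e-03, -1.08338802e-04,
       -2.02647204e-04,  2.06053006e-04]), 'joint_torque': array([ 2.22229377e-03, -4.38219309e+01, -2.84645319e+01,  7.20318826e-02,
        3.62995255e-02, -8.26201085e-05]), 'tool_pos': array([135.7322391 , 532.53631272, 236.93395334]), 'orientation': array([-3.14004500e+00, -3.24307867e-04,  2.89177337e+00]), 'contact_force': array([ 0.1954133 , -0.29093831, -0.64816251]), 'wrist_torque': array([ 0.01080534, -0.00180026, -0.03990352]), 'grasp_force': 0.0, 'width': 92.95618799910751} 19.0
```

View pics/top0.png

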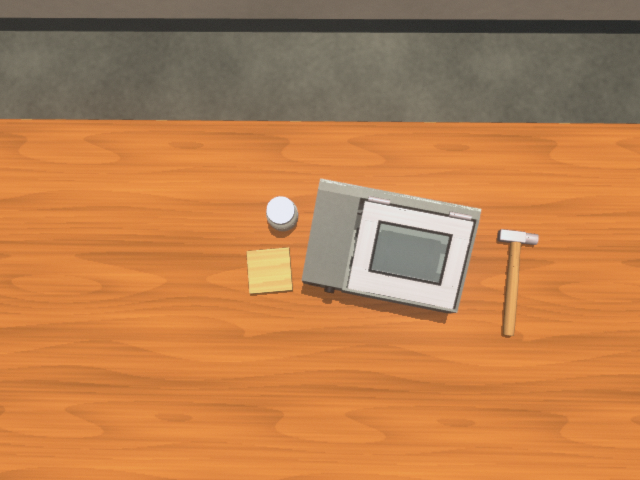

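View pics/scene0.png

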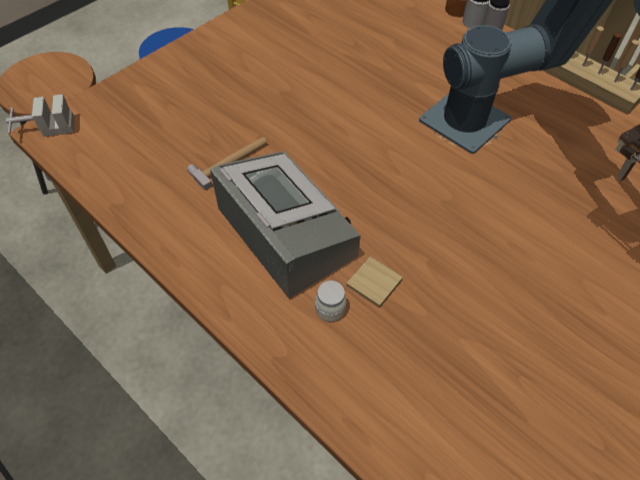

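The top view shows the tumbler with its white hood frame (corners about (367,199), (474,217), (455,307), (348,290)). The motor end is to the left (+y) and the hammer to the right; the jar and block are left of the motor end. The arm is clear of the machine.

```bash
cat > h.py <<'E'
import cv2,numpy as np
from bench import ctrl
from scipy.spatial.transform import Rotation as Ro
def ray(n,px,z):
    c=ctrl.calibration(n);K=np.array(c["intrinsics"]);R=cv2.Rodrigues(np.array(c["rvec"],float))[0]
    o=-R.T@np.array(c["tvec"],float).ravel();d=R.T@np.linalg.inv(K)@[px[0],px[1],1]
    return o+d*(z-o[2])/d[2]
E
python3 - <<'E'
from h import *
for n,box in(("top",(330,190,490,320)),("scene",(200,140,345,240))):
    im=cv2.imread(f"pics/{n}0.png");x0,y0,x1,y1=box
    g=im[y0:y1,x0:x1].astype(int);m=((g.min(2)>(165 if n=="top" else 140))&(g.max(2)-g.min(2)<40)).astype(np.uint8)
    m=cv2.morphologyEx(m,cv2.MORPH_OPEN,np.ones((5,5)))
    c=max(cv2.findContours(m,0,2)[0],key=cv2.contourArea);h=cv2.convexHull(c)
    q=cv2.approxPolyDP(h,6,True)[:,0]+[x0,y0];print(n,cv2.contourArea(h))
    for p in q: print(p,ray(n,p,103).round(0),ray(n,p,166).round(0))
E
```

```text
top 9767.5
[365 202] [776. -38. 103.] [763. -34. 166.]
[471 222] [ 735. -268.  103.] [ 723. -253.  166.]
[452 308] [ 548. -224.  103.] [ 546. -211.  166.]
[348 288] [588.  -2. 103.] [584.  -0. 166.]
scene 4294.5
[226 167] [ 690. -297.  103.] [ 721. -249.  166.]
[284 155] [ 554. -218.  103.] [ 593. -174.  166.]
[330 209] [601.  -5. 103.] [637.  27. 166.]
[271 225] [737. -75. 103.] [766. -38. 166.]
```

```bash
cat >> h.py <<'E'
psi=-0.185; X=np.array([np.cos(psi),np.sin(psi),0]); Y=np.array([-np.sin(psi),np.cos(psi),0]); Z=np.array([0,0,1.])
H=np.array([750,-145.5,165]); a=.338
def att(t,s=1):   # tool z along X tilted down by t; tool y = s*Y
    z=np.cos(t)*X-np.sin(t)*Z; y=s*Y
    return Ro.from_matrix(np.c_[np.cross(y,z),y,z])
def under(phi,k=.6,t0=0.,r=176,off=12,s=1):
    b=phi-a; tip=H+r*(-np.cos(b)*X+np.sin(b)*Z)+off*(-np.sin(b)*X-np.cos(b)*Z)
    R=att(t0+k*b,s); return tip-ctrl.nose_length*R.as_matrix()[:,2],R.as_euler("xyz")
E
python3 - <<'E'
from h import *
for s in(1,-1):
  for k,t0 in((.6,0),(.6,.2),(0.3,.3)):
    print(s,k,t0)
    for f in(.3,.7,1.0,1.3):
        p,o=under(f,k,t0,s=s);q=ctrl.inverse_kinematics(p,o);print(p.round(),None if q is None else np.round(q,2))
R=att(np.pi/2-.2);p=H+170*(-np.cos(a)*X-np.sin(a)*Z)
for s in(1,-1):print(p,ctrl.inverse_kinematics(p+60*Z,att(np.pi/2,s).as_euler("xyz")))
E
```

```text
1 0.6 0
[ 559. -110.  146.] None
[ 566. -111.  220.] None
[ 589. -115.  271.] [-0.61  0.01  2.37  2.3   0.54  2.16]
[ 626. -122.  313.] [-0.53 -0.04  2.1   1.19  0.31 -2.94]
1 0.6 0.2
[ 559. -110.  150.] None
[ 567. -111.  224.] [-0.65  0.1   2.46  2.42  0.66  1.98]
[ 591. -116.  274.] [-0.56 -0.05  2.21  1.43  0.31  3.07]
[ 628. -123.  316.] [-0.48 -0.01  1.92  0.45  0.51 -2.18]
1 0.3 0.3
[ 560. -110.  152.] None
[ 567. -111.  224.] [-0.65  0.1   2.47  2.43  0.68  1.96]
[ 590. -116.  273.] [-0.59 -0.03  2.29  1.97  0.38  2.52]
[ 626. -122.  313.] [-0.52 -0.04  2.09  1.13  0.31 -2.87]
-1 0.6 0
[ 559. -110.  146.] None
[ 566. -111.  220.] None
[ 589. -115.  271.] [-0.61  0.01  2.37  2.3   0.54 -0.98]
[ 626. -122.  313.] [-0.53 -0.04  2.1   1.19  0.31  0.2 ]
-1 0.6 0.2
[ 559. -110.  150.] None
[ 567. -111.  224.] [-0.65  0.1   2.46  2.42  0.66 -1.16]
[ 591. -116.  274.] [-0.56 -0.05  2.21  1.43  0.31 -0.07]
[ 628. -123.  316.] [-0.48 -0.01  1.92  0.45  0.51  0.96]
-1 0.3 0.3
[ 560. -110.  152.] None
[ 567. -111.  224.] [-0.65  0.1   2.47  2.43  0.68 -1.18]
[ 590. -116.  273.] [-0.59 -0.03  2.29  1.97  0.38 -0.62]
[ 626. -122.  313.] [-0.52 -0.04  2.09  1.13  0.31  0.27]
[ 592.35534916 -115.99840513  108.62784409] [-0.37798882  0.40516741  1.49924859  0.          1.23717666 -1.76378515]
[ 592.35534916 -115.99840513  108.62784409] [-3.77988821e-01  4.05167410e-01  1.49924859e+00 -4.44089210e-16
  1.23717666e+00  1.37780751e+00]
```

```bash
cat >> h.py <<'E'
def att2(w,t,rho=0,s=1):
    R=Ro.from_euler("z",w)*att(t,s); return R*Ro.from_euler("z",rho)
def und(phi,R,r=176,off=12,dy=0):
    b=phi-a; tip=H+dy*Y+r*(-np.cos(b)*X+np.sin(b)*Z)+off*(-np.sin(b)*X-np.cos(b)*Z)
    return tip-ctrl.nose_length*R.as_matrix()[:,2],R.as_euler("xyz")
E
python3 - <<'E'
from h import *
F=(.2,.5,.9,1.3)
for s in(1,-1):
 for w in np.arange(-1.4,1.41,.2):
  for t in(.0,.2,.4,.6,.8):
    R=att2(w,t,0,s);qs=[ctrl.inverse_kinematics(*und(f,R)) for f in F]
    if all(q is not None for q in qs):
        d=max(np.abs(np.diff(qs,axis=0)).max(1))
        print(s,round(w,1),t,round(d,2),np.round(qs[0],2),np.round(qs[-1],2))
E
```

```text
1 -1.4 0.4 0.16 [ 0.19  0.74  1.62 -1.15  1.42  0.8 ] [ 0.15  0.6   1.37 -1.14  1.56  0.42]
1 -1.4 0.6 0.17 [ 0.13  0.63  1.63 -1.01  1.3   0.66] [ 0.1   0.52  1.32 -0.96  1.51  0.29]
1 -1.4 0.8 0.19 [ 0.05  0.53  1.63 -0.84  1.2   0.48] [ 0.03  0.47  1.28 -0.77  1.48  0.15]
1 -1.2 0.6 0.16 [ 0.14  0.55  1.79 -1.14  1.13  0.66] [ 0.1   0.42  1.49 -1.02  1.32  0.24]
1 -1.2 0.8 0.18 [ 0.05  0.46  1.76 -0.93  1.03  0.42] [ 0.03  0.37  1.42 -0.8   1.3   0.05]
1 -1.0 0.8 0.17 [ 0.03  0.39  1.89 -1.04  0.86  0.36] [ 0.    0.28  1.55 -0.8   1.12 -0.09]
1 -0.8 0.0 0.18 [0.21 0.89 2.13 4.34 1.52 1.45] [0.15 0.52 2.01 4.35 1.33 1.  ]
1 -0.8 0.8 0.21 [-0.03  0.32  2.01 -1.16  0.67  0.29] [-0.05  0.2   1.66 -0.78  0.93 -0.26]
1 -0.6 0.0 0.19 [0.11 0.91 2.3  4.03 1.61 1.62] [0.06 0.45 2.18 4.05 1.24 1.17]
1 -0.6 0.2 0.22 [0.09 0.7  2.32 4.04 1.29 1.47] [0.05 0.29 2.12 4.25 0.94 0.92]
1 -0.4 0.0 0.26 [-0.08  0.98  2.45  3.66  1.82  1.71] [-0.1   0.39  2.32  3.67  1.2   1.36]
1 -0.4 0.2 0.26 [-0.09  0.72  2.47  3.63  1.41  1.59] [-0.11  0.21  2.25  3.82  0.79  1.16]
1 -0.4 0.4 0.31 [-0.13  0.47  2.
[... 7373 characters left out ...]
 0.91  1.61 -0.44]
-1 1.2 0.8 0.18 [-0.84  0.47  1.75  0.77  1.29 -0.65] [-0.78  0.38  1.41  0.75  1.56 -0.31]
-1 1.4 0.0 0.17 [-0.96  0.99  1.56  1.05  1.9  -1.07] [-0.9   0.78  1.41  1.23  2.   -0.7 ]
-1 1.4 0.2 0.16 [-0.95  0.86  1.59  0.97  1.77 -1.01] [-0.89  0.69  1.39  1.11  1.92 -0.64]
-1 1.4 0.4 0.16 [-0.93  0.74  1.61  0.89  1.65 -0.93] [-0.86  0.61  1.35  0.99  1.84 -0.57]
-1 1.4 0.6 0.17 [-0.88  0.64  1.62  0.8   1.53 -0.83] [-0.82  0.53  1.31  0.86  1.77 -0.49]
-1 1.4 0.8 0.19 [-0.81  0.54  1.62  0.69  1.42 -0.72] [-0.75  0.47  1.27  0.71  1.71 -0.41]<sys>:0: UserWarning: Gimbal lock detected. Setting third angle to zero since it is not possible to uniquely determine all angles.
```

Run:
```python
from h import *
for w in(.2,.3,.4,.5,.6):
  for t in(.3,.4,.5,.6):
    R=att2(w,t,0,-1);P=[und(.2,R,230),und(.2,R,176),und(.7,R),und(1.33,R)]
    P.insert(0,(P[0][0]+150*Z,P[0][1]))
    qs=[ctrl.inverse_kinematics(*p) for p in P]
    print(w,t,[None if q is None else np.round(q,1).tolist() for q in qs])
# press
ctrl.grip(0,20)
o=att2(0,np.pi/2,0,1).as_euler("xyz");n=ctrl.nose_length
p=H+170*(-np.cos(a)*X-np.sin(a)*Z); p[2]=n+111
ctrl.move_to(p+90*Z,o);ctrl.line_to(p+12*Z,150,o);ctrl.sleep(.2)
f0=ctrl.sense()["contact_force"][2];log=[]
for d in np.arange(10,-12,-1.):
    ctrl.line_to(p+d*Z,25,o);s=ctrl.sense();f=s["contact_force"][2]-f0
    log.append((d,round(s["tool_pos"][2]-n,1),round(f,1)))
    if f>15:break
print(log)
```

```text
0.2 0.3 [[-1.1, -0.1, 2.6, 1.7, 1.1, -0.9], None, [-0.9, 0.6, 2.6, 2.2, 1.3, -1.6], [-0.9, 0.2, 2.5, 2.1, 1.1, -1.2], [-0.8, 0.1, 2.3, 1.9, 0.8, -0.8]]
0.2 0.4 [[-1.1, -0.2, 2.5, 1.6, 0.9, -0.7], None, [-0.9, 0.5, 2.5, 2.2, 1.1, -1.4], [-0.9, 0.1, 2.4, 2.0, 0.9, -1.0], [-0.7, 0.0, 2.2, 1.7, 0.7, -0.6]]
0.2 0.5 [[-1.0, -0.2, 2.4, 1.4, 0.8, -0.4], None, [-0.8, 0.3, 2.5, 2.1, 0.9, -1.2], [-0.8, 0.1, 2.4, 1.8, 0.7, -0.8], [-0.7, -0.0, 2.1, 1.5, 0.6, -0.3]]
0.2 0.6 [[-0.9, -0.2, 2.3, 1.2, 0.8, -0.2], [-0.9, 0.2, 2.5, 1.9, 0.8, -1.1], [-0.8, 0.2, 2.4, 2.0, 0.7, -1.0], [-0.8, 0.0, 2.3, 1.5, 0.6, -0.5], [-0.7, -0.0, 2.0, 1.2, 0.6, 0.0]]
0.3 0.3 [[-1.2, -0.0, 2.5, 1.6, 1.2, -0.9], None, [-1.0, 0.6, 2.5, 2.0, 1.3, -1.5], [-1.0, 0.3, 2.5, 1.9, 1.1, -1.1], [-0.8, 0.1, 2.2, 1.8, 0.9, -0.7]]
0.3 0.4 [[-1.1, -0.1, 2.4, 1.5, 1.1, -0.7], None, [-1.0, 0.5, 2.5, 2.0, 1.1, -1.4], [-0.9, 0.2, 2.4, 1.8, 1.0, -1.0], [-0.8, 0.1, 2.2, 1.6, 0.8, -0.5]]
0.3 0.5 [[-1.1, -0.2, 2.4, 1.4, 1.0, -0.5], [-1.1, 0.3, 2.6, 1.8, 1.0, -1.3], [-0.9, 0.3, 2.4, 1.9, 0.9, -1.2], [-0.9, 0.1, 2.3, 1.6, 0.8, -0.7], [-0.8, 0.0, 2
[... 2544 characters left out ...]
loat64(117.9), np.float64(0.1)), (np.float64(6.0), np.float64(116.9), np.float64(-0.0)), (np.float64(5.0), np.float64(115.9), np.float64(0.1)), (np.float64(4.0), np.float64(115.2), np.float64(1.1)), (np.float64(3.0), np.float64(114.4), np.float64(3.8)), (np.float64(2.0), np.float64(113.2), np.float64(3.7)), (np.float64(1.0), np.float64(111.5), np.float64(1.7)), (np.float64(0.0), np.float64(111.0), np.float64(4.0)), (np.float64(-1.0), np.float64(110.1), np.float64(4.9)), (np.float64(-2.0), np.float64(109.1), np.float64(4.1)), (np.float64(-3.0), np.float64(108.8), np.float64(9.0)), (np.float64(-4.0), np.float64(108.6), np.float64(12.3)), (np.float64(-5.0), np.float64(108.5), np.float64(16.9))]
```

Run:
```python
from h import *
s=ctrl.sense();p=s["tool_pos"];o=att2(0,np.pi/2,0,1).as_euler("xyz")
ctrl.line_to(p+100*Z,60,o);ctrl.line_to(p+160*Z-80*X,150,o);ctrl.sleep(.2)
R=att2(.4,.4,0,-1);A=und(.2,R,230)
ctrl.move_to(A[0]+150*Z,A[1])
im=ctrl.read_camera("scene");cv2.imwrite("pics/s1.png",cv2.resize(im[100:340,150:470,::-1],(800,600)))
s=ctrl.sense();print(s["time_s"],s["tool_pos"],A,s["q"].round(2),s["contact_force"])
```

```text
13.4 [ 510.94577053 -107.65931531  279.17350698] (array([ 510.59927634, -107.63177573,  128.87367816]), array([ 3.14159265, -1.17079633,  0.215     ])) [-1.16 -0.04  2.39  1.4   1.16 -0.7 ] [-0.06894903 -0.70931448 -0.57174517]
```

View pics/s1.png

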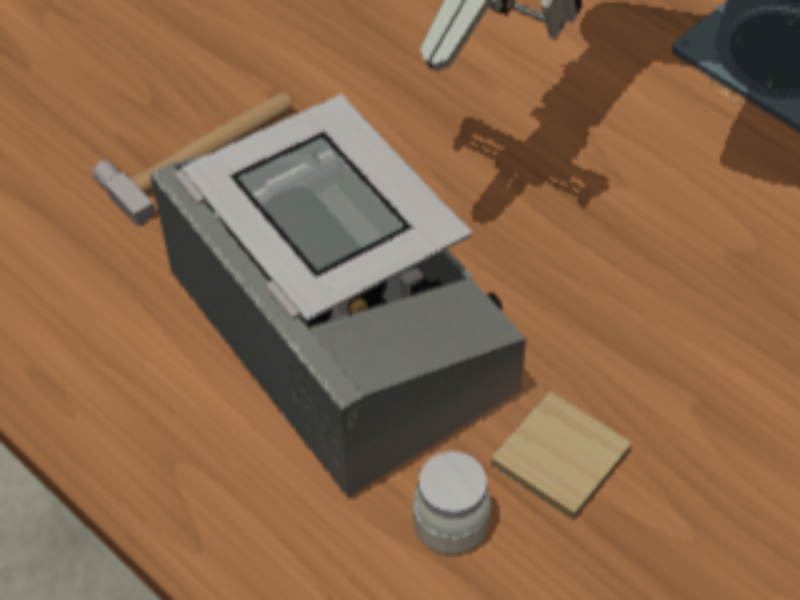

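The scene view shows the hood ajar, with a gap at its front and motor side around (440,265). The fingers at (435,60) are in front of the edge and clear of everything, and the jar, block and hammer haven't moved.

Run:
```python
from h import *
R=att2(.4,.4,0,-1);A=und(.2,R,230)
ctrl.line_to(A[0],130,A[1]);f0=ctrl.sense()["contact_force"]
B=und(.2,R);ctrl.line_to(B[0],60,B[1]);print("in",(ctrl.sense()["contact_force"]-f0).round(1))
for f in np.arange(.3,1.31,.1):
    P=und(f,R);ctrl.line_to(P[0],70,P[1]);s=ctrl.sense();F=s["contact_force"]-f0
    print(round(f,2),F.round(1),(s["tool_pos"]-P[0]).round(1))
    if np.linalg.norm(F)>30:break
cv2.imwrite("pics/s2.png",cv2.resize(ctrl.read_camera("scene")[60:300,150:470,::-1],(800,600)));print(s["time_s"])
```

```text
in [-0.   0.3 -0.3]
0.3 [-0.9  0.6 -2.1] [-0.3  0.  -0.2]
0.4 [-0.8  0.6 -1.4] [-0.1  0.  -0.2]
0.5 [ 0.8 -0.1 -1.8] [-0.1  0.1 -0.3]
0.6 [-0.6 -0.3 -2.9] [-0.1  0.1 -0.3]
0.7 [-0.9 -0.  -1.8] [-0.1  0.  -0.4]
0.8 [-1.  -0.3 -2. ] [-0.2  0.  -0.4]
0.9 [-1.6 -1.3 -2.4] [-0.2  0.  -0.4]
1.0 [-1.1 -0.2 -1.1] [-0.2  0.1 -0.3]
1.1 [-1.7 -0.4 -1.1] [-0.1  0.1 -0.2]
1.2 [-1.9 -0.4 -0.8] [-0.1  0.1 -0.2]
1.3 [-1.7 -1.2 -1.2] [-0.   0.1 -0.1]
20.15
```

View pics/s2.png

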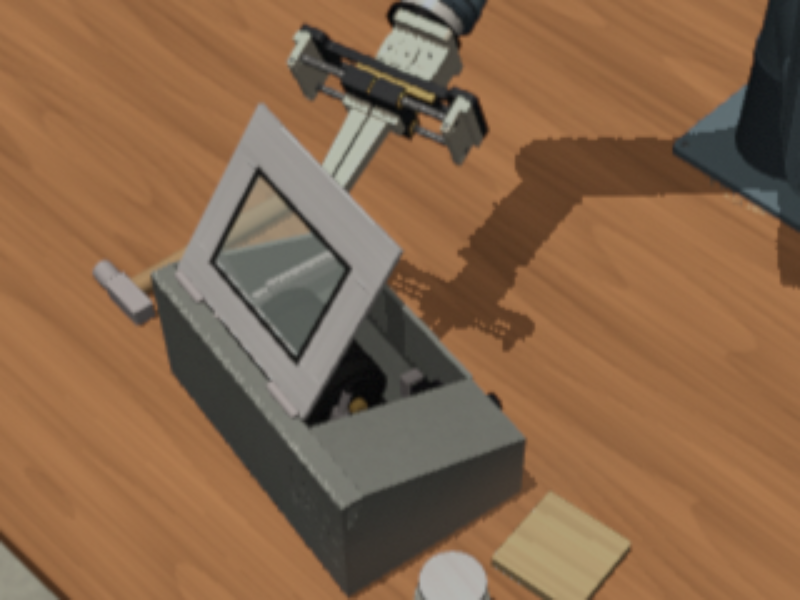

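The hood is raised to about 1.3 rad, with the fingertips under its front bar near (340,175). I'll go slightly higher for margin, then let it down.

Run:
```python
from h import *
R=att2(.4,.4,0,-1);z=R.as_matrix()[:,2]
for f in [1.35,1.3,1.25,1.2,1.15,1.12,1.09,1.06,1.03,1.0]:
    P=und(f,R);ctrl.line_to(P[0],35,P[1]);s=ctrl.sense();print(f,s["contact_force"].round(1))
    if f==1.35: ctrl.sleep(.4)
cv2.imwrite("pics/s3.png",cv2.resize(ctrl.read_camera("scene")[60:300,150:470,::-1],(800,600)));print(s["time_s"])
```

```text
1.35 [-1.7 -0.1 -0.2]
1.3 [-1.5  0.7 -1.3]
1.25 [-1.   0.9 -1.3]
1.2 [-1.1  0.4 -1.1]
1.15 [-1.2  1.1 -1. ]
1.12 [-0.1 -0.6  1. ]
1.09 [ 0.2  0.3 -0.1]
1.06 [-0.6 -0.3 -0. ]
1.03 [-0.2 -0.4 -1. ]
1.0 [ 0.7 -0.   0.1]
24.1
```

View pics/s3.png

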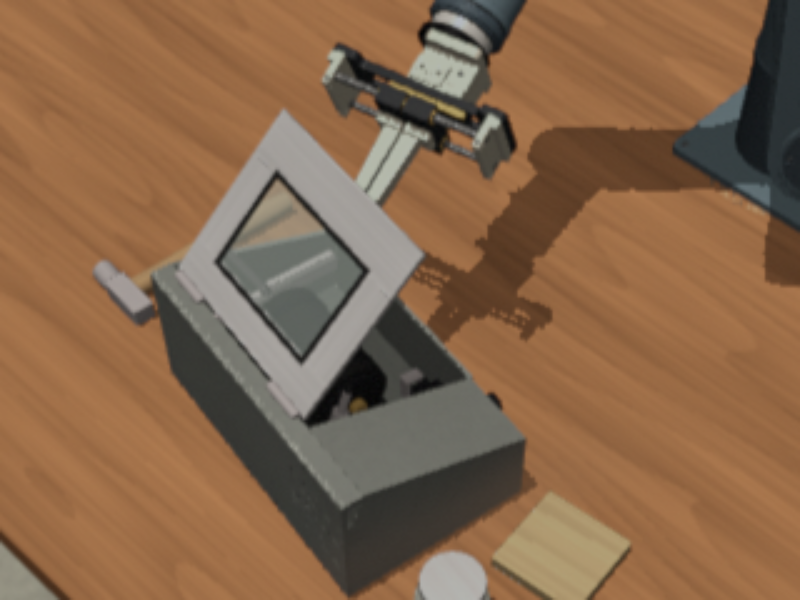

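The contact force vanished at about 1.13 rad, and the hood stands by itself. I'll back the fingers out and hand in.

Run:
```python
from h import *
R=att2(.4,.4,0,-1);s=ctrl.sense();o=R.as_euler("xyz")
for d in(90,70,50):
    try: ctrl.line_to(s["tool_pos"]-d*X,100,o);print(d);break
    except ctrl.PlanningError as e: print(e)
ctrl.sleep(.5);a0=ctrl.read_camera("scene")
ctrl.sleep(.5);cv2.imwrite("pics/s4.png",cv2.resize(a0[60:300,150:470,::-1],(800,600)));s=ctrl.sense();print(s["time_s"],s["contact_force"])
```

```text
90
26.25 [-0.2492069  -0.07656302  0.32693531]
```

View pics/s4.png

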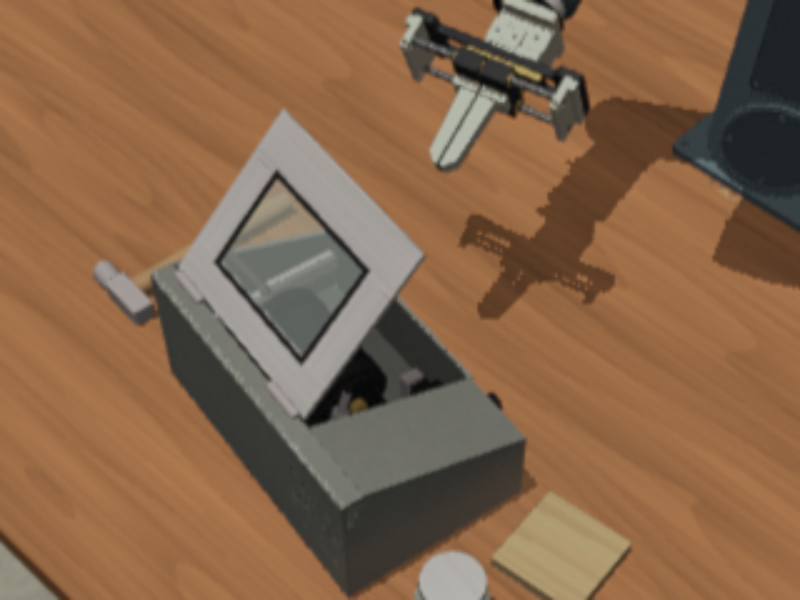

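The hood is still propped, with its top corner at (285,110) as before, and the fingers at (440,160) are clear of it.

```bash
python3 -c "
from bench import ctrl
print(ctrl.finish_job())"
```

```text
the job is handed in; nothing more can be done
None
```

The hood was pressed free, raised past its stay and let down; it stands propped at about 1.13 rad by itself with the arm clear, the barrel and the things around it look undisturbed, and I handed the job in after about 26 s (no verdict was returned).

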